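# Ring up four wax patterns for investing

## Task

The wax patterns on their rubber crucible formers in the tray are ready for investing. Stand the four steel casting rings in the tray, each lowered over the pattern on the former whose size it fits, fully home and flat on the former's base before you let go of it. The low spacer ring and the measuring cup with the thumb tab only look like casting rings: leave them where they stand.

Things in the scene. Friction and masses are not known exactly. Their poses are not given: they have to be found in the camera images.
- ring_34: casting ring: plain bare grey steel tube open at both ends, 34 mm outside diameter, 29 mm bore, 40 mm high, loose, standing upright somewhere on the worktop. Origin: centre of its lower end; z up along its axis.
- former_34: dark rubber former for the 34 mm ring, fixed in a steel tray (rim 12 mm high), one of four in a square, 105 mm apart, any order. Round flat base 44 mm across, 7 mm high (the ring stands on it); boss 23 mm across, 4 mm high, enters the bore; then a cone to 17 mm; on it one small wax crown, to 37 mm high, within 5 mm of the axis. Origin: centre of the underside; z up.
- ring_44: casting ring: plain bare grey steel tube open at both ends, 44 mm outside diameter, 39 mm bore, 46 mm high, loose, standing upright somewhere on the worktop. Origin: centre of its lower end; z up along its axis.
- former_44: dark rubber former for the 44 mm ring, fixed in a steel tray (rim 12 mm high), one of four in a square, 105 mm apart, any order. Round flat base 54 mm across, 7 mm high (the ring stands on it); boss 33 mm across, 4 mm high, enters the bore; then a cone to 21 mm; on it one larger wax crown, to 41 mm high, within 6 mm of the axis. Origin: centre of the underside; z up.
- ring_54: casting ring: plain bare grey steel tube open at both ends, 54 mm outside diameter, 49 mm bore, 52 mm high, loose, standing upright somewhere on the worktop. Origin: centre of its lower end; z up along its axis.
- former_54: dark rubber former for the 54 mm ring, fixed in a steel tray (rim 12 mm high), one of four in a square, 105 mm apart, any order. Round flat base 64 mm across, 7 mm high (the ring stands on it); boss 43 mm across, 4 mm high, enters the bore; then a cone to 26 mm; on it two wax crowns side by side, to 46 mm high, within 12 mm of the axis. Origin: centre of the underside; z up.
- ring_64: casting ring: plain bare grey steel tube open at both ends, 64 mm outside diameter, 59 mm bore, 58 mm high, loose, standing upright somewhere on the worktop. Origin: centre of its lower end; z up along its axis.
- former_64: dark rubber former for the 64 mm ring, fixed in a steel tray (rim 12 mm high), one of four in a square, 105 mm apart, any order. Round flat base 74 mm across, 7 mm high (the ring stands on it); boss 53 mm across, 4 mm high, enters the bore; then a cone to 30 mm; on it a row of three joined wax crowns, to 50 mm high, within 16 mm of the axis. Origin: centre of the underside; z up.
- short_ring: look-alike: low steel spacer ring, 54 mm outside diameter, bore 49 mm, only 20 mm high, loose. Not a casting ring; it stays where it is. Origin: centre of its underside.
- measuring_cup: look-alike: straight steel measuring cup, 44 mm outside diameter, 46 mm high, with a closed bottom and a flat thumb tab (about 20 mm long) at the rim, loose. It stays where it is. Origin: centre of its underside; the tab points to its own -x.

How it is judged:
By the outcome, as a careful person would: the job done as asked, in the order asked, and still so for the second after the job is handed in, with the robot touching nothing.
It also fails if it takes over 107 s, if anything falls off the work surface, if the arm or the gripper's body presses on something with over 40 N, if the wrist force passes 120 N, or if a joint passes its speed limit or range.

## Robot

A 6-joint arm with a two-finger parallel gripper is mounted at the origin on a cart in front of the work surface, level with it; the furniture and walls round the work are solid. World frame = base frame: x ahead of the robot, y to its left, z up, the work surface at z = 0. Lengths are in m, angles in rad, forces in N, time in s.
With the tool pointing down it reaches from about 0.275 to 0.825 m from the base axis. Payload 5.2 kg.
Tool frame: the origin (TCP) lies between the finger pads; the fingertips stand 14 mm ahead of it and the grasp point (between the pads) lies 5 mm behind it (manip.tip_extent is the z of the fingertips in the tool frame, in m); z points along the fingers, y is the line along which they close (so a half turn about z gives the same grasp; the last joint's range is limited). The gripper opens to 93 mm and grips with 3 to 60 N. Pads are 15 mm wide; open, the fingers measure 128 mm over their backs; the gripper's body (75 mm by 188 mm) begins 65 mm behind the grasp point.
Start: joints at [1.112, 0.259, 1.535, -0, 1.348, -0.203], TCP at [0.139, 0.532, 0.233] pointing down, gripper open.
Joint ranges: [-3.14, 3.14], [-0.91, 2.08], [0.19, 2.58], [-1.22, 4.36], [0.22, 2.71], [-3.12, 3.12]. Speed limits (rad/s): [2.57, 2.57, 3.14, 3.14, 3.14, 3.14].

## Interface

Orientations are given as a unit quaternion [x, y, z, w].
In Python, from plant import manip gives the robot as it stands.
- The arm moves only by the shell command python3 -m jog 'ROWS' [FORCE]. ROWS is JSON, a list that holds one entry, the list of rows, each a list of 7 numbers: the shift along the tool's x, y, z in cm, then the turn, a rotation vector about the tool's x, y, z in degrees, then the finger opening in cm, from 0 to 9.3. A call has 1 to 5 rows; each row is the pose to reach, as a shift and turn from the pose commanded when the call began, along the tool's axes at that moment; what a row does not reach only later rows make up. A row lasts 1/12 s, in which the tool goes at most 41.7 mm and 7.16 degrees, less where a joint would pass 70% of its speed; a pose out of reach is approached as far as the arm can. A call with a gripper value outside its range is refused whole. The fingers move at their own pace and stop on an object; FORCE is the grip in N (left out, the last holds). Time passes only in rows, so rows that repeat a pose let the fingers close. It gives the time, the measured TCP pose, the force, the opening and the grip force at its end, in the units of the state.
- manip.read_state(): the state, without advancing time (a new reading comes with each control period).
- manip.snapshot(name): name is "scene" or "top" or "wrist"; returns a dict with "frame" (400x640x3 uint8, red, green, blue), "vfov" (degrees; the focal length in pixels is half the picture's height over the tangent of half this angle, whatever the lens; pixels are square), "cx", "cy" (the principal point, pixels), "R" (3x3) and "t" (3): a world point X has camera coordinates R X + t. Camera axes: x right, y down, z forward; pixel columns grow to the right and rows downward; lengths in m; the calibration is good to about 2 mm. The wrist camera is an equidistant fisheye: a pixel r from the principal point sees the ray r / f radians off the axis. A picture is of the moment at which its call begins. There is no depth.
- manip.job_done(): hands the job in; it is judged then, once.
The state is a dict: "time": time; "joint_positions": joint angles; "dq": joint speeds; "effort": joint torques, N m; "position": TCP position; "eef_rot": TCP orientation; "force": force on the tool from outside, world axes, zero at the start; "ft_torque": the same for the moment, N m; "finger_gap": finger opening in m; "grasp_force": force on a finger pad.
Only numpy, scipy, OpenCV 4.12 (cv2) and the standard library are available. Lean on these libraries where they do the work, as an engineer would, in place of code of your own. Each camera call takes 0.05 s, during which the arm holds its last target. There are 200 camera calls.

## Working session

There is one attempt and no reset: what is moved stays moved. The work goes in short steps, Python scripts to look and compute and a shell command to move; the robot and the scene stay as the last step left them, time stands still between calls to the robot, and variables do not carry over. Pictures are saved under pics/ and viewed, at most 14 in all, crops included, and the job is handed in when it is done.

```bash
ls; mkdir -p pics; python3 - <<'E'
from plant import manip
import cv2
for n in("scene","top","wrist"):
    s=manip.snapshot(n); cv2.imwrite(f"pics/{n}0.png",s["frame"][:,:,::-1]); print(n,s["vfov"],s["cx"],s["cy"],s["R"],s["t"])
print(manip.read_state(),manip.tip_extent)
E
```

```text
pics
scene 46.708885570987306 322.7642791587692 202.12447601842592 [[ 0.92060559  0.39041324 -0.00792757]
 [ 0.22385904 -0.54428271 -0.80848219]
 [-0.31995699  0.74251857 -0.58846724]] [-0.48522656 -0.13027186  1.36131417]
top 45.7675052529779 320.07218546025854 197.05121979704523 [[ 0.0106211  -0.99994014  0.00262686]
 [-0.99088138 -0.01087768 -0.1342973 ]
 [ 0.13431784 -0.00117652 -0.9909376 ]] [-0.09469552  0.56921255  1.12111536]
wrist 65.70646984690485 323.5731882735453 196.09474820099481 [[ 0.25263277  0.96756092 -0.00159985]
 [ 0.92522603 -0.24109459  0.2929679 ]
 [ 0.28307858 -0.07549352 -0.95612094]] [-0.55020209 -0.03454965  0.3924503 ]
{'time': 0.15, 'joint_positions': array([ 1.11217624e+00,  2.59149854e-01,  1.53579041e+00,  9.66727289e-06,
        1.34800671e+00, -2.02833552e-01]), 'dq': array([ 0.00148714, -0.00298144, -0.00453356,  0.00180468,  0.00202697,
       -0.00119396]), 'effort': array([ 1.35473241e-03, -4.37644923e+01, -2.84234226e+01,  7.18974508e-02,
        3.80228308e-02, -1.12530372e-04]), 'position': array([0.13897228, 0.53175703, 0.2320391 ]), 'eef_rot': array([ 1.27545936e-01,  9.91832433e-01, -6.38932753e-04, -2.24352882e-04]), 'force': array([ 0.69922433, -0.63917923, -1.10511897]), 'ft_torque': array([-0.00395641, -0.02533301, -0.00935661]), 'grasp_force': 0.0, 'finger_gap': 0.09317134855661063} 0.014
```

View pics/top0.png

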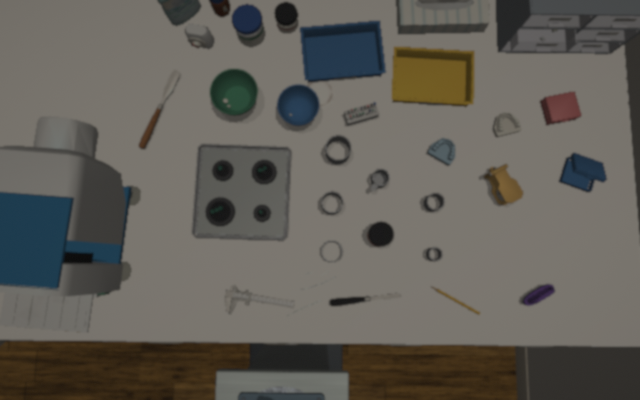

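View pics/scene0.png

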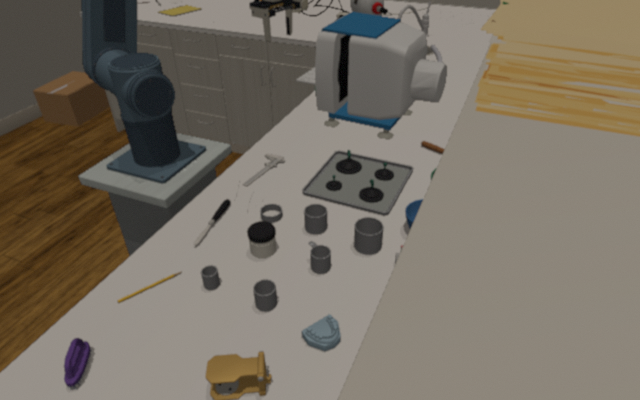

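The top view shows the tray formers at about (223,170), (264,171), (220,211) and (262,213). The standing rings are at (338,150), (331,203), (433,202) and (433,254). The spacer is at (331,251), the cup with its tab at (378,180) and a black-lidded jar at (380,234). The scene view agrees with this.

```bash
cat > h.py <<'E'
import numpy as np, cv2
from plant import manip
def foc(s): return 200/np.tan(np.radians(s["vfov"])/2)
def ray(s,uv,fish=False):
    d=(np.array(uv,float)-[s["cx"],s["cy"]])/foc(s)
    if fish:
        r=np.hypot(*d)+1e-12; v=np.array([*(d/r*np.sin(r)),np.cos(r)])
    else: v=np.array([*d,1.])
    R=np.array(s["R"]); return -R.T@np.array(s["t"]), R.T@v
def onz(s,uv,z,fish=False):
    c,v=ray(s,uv,fish); return c+v*(z-c[2])/v[2]
def proj(s,X,fish=False):
    c=np.array(s["R"])@X+s["t"]; f=foc(s)
    if fish:
        q=np.hypot(c[0],c[1])+1e-12; return np.array([s["cx"],s["cy"]])+f*np.arctan2(q,c[2])*c[:2]/q
    return np.array([s["cx"],s["cy"]])+f*c[:2]/c[2]
def save(n,im,roi=None,k=1):
    if roi: im=im[roi[1]:roi[3],roi[0]:roi[2]]
    cv2.imwrite("pics/"+n,cv2.resize(im,None,fx=k,fy=k,interpolation=cv2.INTER_CUBIC)[:,:,::-1])
E
python3 - <<'E'
from h import *
s=manip.snapshot("top"); save("top1.png",s["frame"],(190,135,450,270),3)
w=manip.snapshot("wrist"); print("wristcam",ray(w,(320,200),True))
st=manip.read_state(); sc=manip.snapshot("scene"); print(proj(sc,st["position"]),proj(s,st["position"]))
for n,uv,z in [("r64",(338,150),.05),("r54",(331,203),.045),("r44",(433,202),.04),("r34",(433,254),.035),("cup",(379,179),.04),("short",(331,251),.02),("jar",(380,234),.06),("fA",(223,170),.03),("fB",(264,171),.03),("fC",(220,211),.03),("fD",(262,213),.03)]: print(n,onz(s,uv,z).round(3))
E
```

```text
wristcam (array([0.05990698, 0.55372543, 0.38469011]), array([ 0.29199974, -0.08925325, -0.95224472]))
[278.24616985  32.61519986] [ -5.44891022 402.66194758]
r64 [ 0.686 -0.131  0.05 ]
r54 [ 0.555 -0.115  0.045]
r44 [ 0.561 -0.364  0.04 ]
r34 [ 0.435 -0.363  0.035]
cup [ 0.616 -0.233  0.04 ]
short [ 0.44  -0.117  0.02 ]
jar [ 0.48  -0.232  0.06 ]
fA [0.636 0.153 0.03 ]
fB [0.635 0.051 0.03 ]
fC [0.534 0.157 0.03 ]
fD [0.53  0.053 0.03 ]
```

View pics/top1.png

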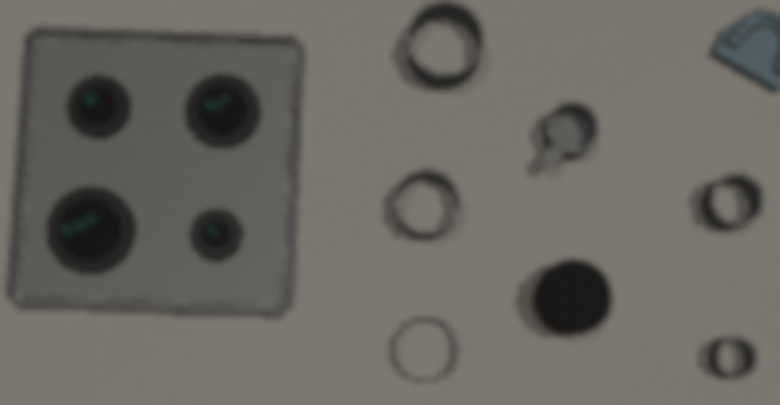

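View pics/wrist0.png

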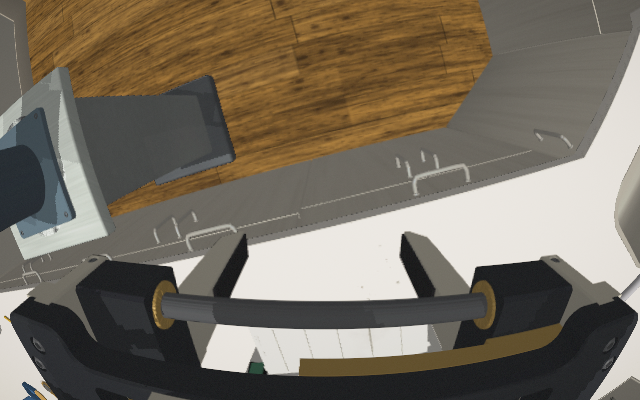

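The crop confirms four sizes in the tray: 44 far-left, 54 far-right, 64 near-left and 34 near-right. The wrist view shows only the fingers over the table edge, next to the white machine. I'll measure the former bases and move to a viewing pose, going around the machine.

```bash
cat >> h.py <<'E'
def formers_top(s):
    g=cv2.cvtColor(s["frame"],cv2.COLOR_RGB2GRAY); g=cv2.resize(g,None,fx=4,fy=4,interpolation=cv2.INTER_CUBIC)
    m=(g<62).astype(np.uint8); m[:, :4*200]=0; m[:,4*288:]=0; m[:4*150]=0; m[4*233:]=0
    out=[]
    for c in cv2.findContours(m,cv2.RETR_EXTERNAL,cv2.CHAIN_APPROX_NONE)[0]:
        if cv2.contourArea(c)<1500: continue
        P=np.array([onz(s,(p[0]+.5)/4-.5,.008)[:2] for p in c])
        (cx,cy),(a,b),_=cv2.fitEllipse(P.astype(np.float32)*1000); out.append((cx,cy,a,b))
    return np.array(out)
E
python3 - <<'E'
from h import *
s=manip.snapshot("top"); print(formers_top(s).round(1))
for p in ((130,330),(130,190),(90,295)): print([onz(s,p,z).round(2) for z in (0,.3)])
w=manip.snapshot("wrist"); p=manip.read_state()["position"]
for z in (.22,.1,0): print(proj(w,[p[0],p[1],z],True))
E
```

```text
[[532.7  57.1  41.   41.7]
 [535.5 161.7  71.5  72.7]
 [640.  159.1  52.2  53.2]
 [637.7  54.6  61.4  62. ]]
[array([0.24, 0.37, 0.  ]), array([0.29, 0.25, 0.3 ])]
[array([0.59, 0.39, 0.  ]), array([0.54, 0.27, 0.3 ])]
[array([0.33, 0.47, 0.  ]), array([0.35, 0.33, 0.3 ])]
[321.91430207 246.90184973]
[322.6009781  190.78214813]
[322.87375554 168.99031725]
```

```bash
python3 -m jog '[[[0,-4,-1,0,0,0,9.3],[0,-8,-2,0,0,0,9.3],[0,-12,-4,0,0,0,9.3],[0,-16,-6,0,0,0,9.3],[0,-20,-8,0,0,0,9.3]]]'
```

```text
time: 0.82
position: [0.0898, 0.3447, 0.3089]
eef_rot: [0.127, 0.992, -0.0, -0.0]
force: [0.1, -0.4, 0.7]
finger_gap: 0.0928
grasp_force: 0.0
```

Base diameters (about 2 mm under) and the 104.6 mm spacing match the given sizes, so the formers are located.

```bash
python3 -m jog '[[[-3.5,-2.16,0,0,0,-3,9.3],[-7,-4.32,0,0,0,-6,9.3],[-10.5,-6.5,0,0,0,-9,9.3],[-14,-8.6,0,0,0,-12,9.3],[-17.5,-10.8,0,0,0,-14.65,9.3]]]' | head -3
python3 -m jog '[[[-2.2,-3.4,0,0,0,0,9.3],[-4.4,-6.8,0,0,0,0,9.3],[-6.6,-10.2,0,0,0,0,9.3],[-8.8,-13.6,0,0,0,0,9.3],[-11,-17,0,0,0,0,9.3]]]' | head -3
python3 -m jog '[[[-2.2,-3.4,0,0,0,0,9.3],[-4.4,-6.8,0,0,0,0,9.3],[-6.6,-10.2,0,0,0,0,9.3],[-8.8,-13.6,0,0,0,0,9.3],[-11,-17,0,0,0,0,9.3]]]' | head -3
python3 -m jog '[[[-11,-8,8,0,0,0,9.3],[-11,-8,8,0,0,0,9.3],[-11,-8,8,0,0,0,9.3],[-11,-8,8,0,0,0,9.3],[-11,-8,8,0,0,0,9.3]]]' | head -3
python3 - <<'E'
from h import *
w=manip.snapshot("wrist"); save("w1.png",w["frame"]); print(manip.read_state()["position"])
for n,X in (("r64",(.686,-.131,.058)),("r54",(.555,-.115,.052)),("r44",(.561,-.364,.046)),("r34",(.435,-.363,.04)),("f34",(.533,.057,.007))): print(n,proj(w,X,True).round())
E
```

```text
time: 1.23
position: [0.2302, 0.1996, 0.3091]
eef_rot: [-0.001, 1.0, 0.001, 0.001]
time: 1.65
position: [0.34, 0.0286, 0.3089]
eef_rot: [0.001, 1.0, -0.0, 0.001]
time: 2.07
position: [0.45, -0.1415, 0.3086]
eef_rot: [0.001, 1.0, -0.0, 0.0]
time: 2.48
position: [0.5606, -0.2219, 0.2226]
eef_rot: [0.002, 1.0, 0.002, -0.003]
[ 0.55928173 -0.22039314  0.22469863]
r64 [397. 282.]
r54 [419. 177.]
r44 [199. 182.]
r34 [196.  72.]
f34 [522. 156.]
```

View pics/w1.png

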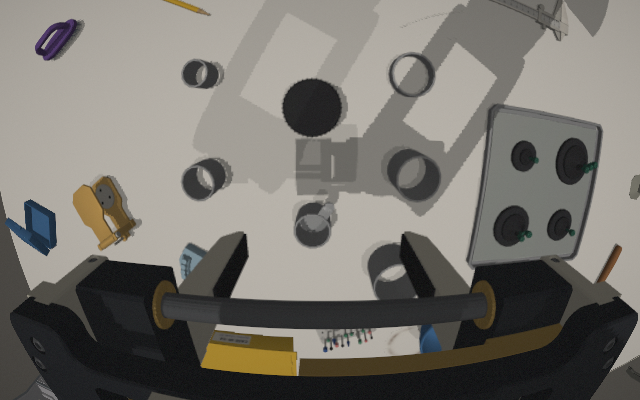

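The wrist view has all the rings where the top view predicted: r64 about (392,275), partly behind a finger; r54 (415,175); r44 (203,178); r34 (195,73); cup (313,225); spacer (411,75); jar (312,107). Next I'll fit rim circles from edges cast onto each ring's top plane.

```bash
cat >> h.py <<'E'
from scipy.optimize import least_squares
RG={"34":(.017,.040),"44":(.022,.046),"54":(.027,.052),"64":(.032,.058)}
def rim(s,c0,R,h,fish,band=.006,excl=None):
    """fit the outer top-rim circle (known R) to edges cast on plane z=h, on the side away from the camera nadir"""
    k=3; g=cv2.cvtColor(np.ascontiguousarray(s["frame"]),cv2.COLOR_RGB2GRAY)
    g=cv2.GaussianBlur(cv2.resize(g,None,fx=k,fy=k,interpolation=cv2.INTER_CUBIC),(0,0),2)
    e=cv2.Canny(g,15,40); u0=proj(s,[*c0,h],fish); v,u=np.nonzero(e)
    pix=np.c_[u,v]/k-(k-1)/(2*k); pix=pix[np.hypot(*(pix-u0).T)<90]
    P=np.array([onz(s,p,h,fish)[:2] for p in pix]); cam=ray(s,u0,fish)[0][:2]; c=np.array(c0,float)
    for b in (band,.004,.0025,.0015):
        d=P-c; r=np.hypot(*d.T); a=c-cam; a/=np.linalg.norm(a)
        q=P[(abs(r-R)<b)&(d@a/r>-.3)]
        if len(q)<20: return c,len(q),9
        f=least_squares(lambda x:np.hypot(*(q-x).T)-R,c,loss="soft_l1",f_scale=.0007); c=f.x
    return c,len(q),np.median(abs(np.hypot(*(q-c).T)-R))*1000
E
python3 - <<'E'
from h import *
w=manip.snapshot("wrist"); t=manip.snapshot("top")
for n,X in (("64",(.686,-.131)),("54",(.555,-.115)),("44",(.561,-.364)),("34",(.435,-.363))):
    for s,f in ((w,True),(t,False)): c,k,r=rim(s,X,*RG[n],f); print(n,f,(c*1000).round(1),k,round(r,2))
st=manip.read_state(); print(st["position"],st["joint_positions"][5])
E
```

```text
64 True [ 687.9 -129.2] 93 0.51
64 False [ 688. -130.] 117 0.69
54 True [ 557.1 -115.9] 278 0.37
54 False [ 556.6 -117.4] 60 0.52
44 True [ 561.9 -365.5] 212 0.4
44 False [ 561. -364.] 10 9
34 True [ 436.2 -363.4] 195 0.5
34 False [ 435.2 -363.8] 84 0.39
[ 0.55878615 -0.21920679  0.22830509] -2.128964681105851
```

Both views agree to about 1.5 mm for three rings. For r44 only the wrist fit is good, and it matches the estimate. I'll start with ring_54 and hover over it.

```bash
python3 -m jog '[[[0.1,3,2,0,0,0,9.3],[0.2,6,5,0,0,0,9.3],[0.2,9,8,0,0,0,9.3],[0.2,10.3,10.8,0,0,0,9.3],[0.2,10.3,10.8,0,0,0,9.3]]]' 
python3 -m jog '[[[0,0,0,0,0,0,9.3],[0,0,0,0,0,0,9.3],[0,0,0,0,0,0,9.3]]]' 
python3 - <<'E'
from h import *
w=manip.snapshot("wrist"); print(rim(w,(.557,-.1165),*RG["54"],True)); print(manip.read_state()["position"],manip.read_state()["eef_rot"])
E
```

```text
time: 3.05
position: [0.5531, -0.1113, 0.1174]
eef_rot: [-0.001, 1.0, 0.002, -0.003]
force: [-1.3, -0.1, 0.3]
finger_gap: 0.0928
grasp_force: 0.0
time: 3.3
position: [0.5589, -0.118, 0.1235]
eef_rot: [0.001, 1.0, -0.001, 0.002]
force: [-0.6, -0.2, 0.1]
finger_gap: 0.093
grasp_force: 0.0
(array([ 0.55707231, -0.11511831]), 439, np.float64(0.1812452289656659))
[ 0.55878382 -0.11806224  0.12319823] [ 0.00112303  0.99999636 -0.00107242  0.00220663]
```

```bash
python3 -m jog '[[[0.17,0.25,3,0,0,0,9.3],[0.17,0.25,6,0,0,0,9.3],[0.17,0.25,8,0,0,0,9.3],[0.17,0.25,9.2,0,0,0,9.3],[0.17,0.25,9.2,0,0,0,9.3]]]' |head -4
python3 -m jog '[[[0,0,0.1,0,0,0,9.3],[0,0,0.1,0,0,0,9.3],[0,0,0.1,0,0,0,5.0],[0,0,0.1,0,0,0,5.0],[0,0,0.1,0,0,0,5.0]]]' 25
python3 -m jog '[[[0,0,0,0,0,0,5.0],[0,0,0,0,0,0,5.0],[0,0,0,0,0,0,5.0],[0,0,0,0,0,0,5.0],[0,0,0,0,0,0,5.0]]]'
```

```text
time: 3.77
position: [0.5546, -0.1146, 0.027]
eef_rot: [0.001, 1.0, 0.001, -0.001]
force: [-0.1, 0.4, 1.1]
time: 4.18
position: [0.5563, -0.1143, 0.0286]
eef_rot: [0.001, 1.0, -0.0, 0.001]
force: [0.1, 0.1, -0.1]
finger_gap: 0.0773
grasp_force: 0.0
time: 4.6
position: [0.5558, -0.1142, 0.0277]
eef_rot: [0.001, 1.0, -0.0, 0.0]
force: [-0.5, -1.0, 0.3]
finger_gap: 0.0515
grasp_force: 25.0
```

```bash
python3 -m jog '[[[0,0,-2,0,0,0,5.0],[0,0,-5,0,0,0,5.0],[0,0,-8,0,0,0,5.0],[0,0,-10,0,0,0,5.0],[0,0,-10,0,0,0,5.0]]]' |head -2
python3 -m jog '[[[-1.6,3.4,0,0,0,0,5.0],[-3.2,6.8,0,0,0,0,5.0],[-4.8,10.2,0,0,0,0,5.0],[-6.5,13.6,0,0,0,0,5.0],[-8.07,16.88,0,0,0,0,5.0]]]' |head -2
python3 -m jog '[[[0,0,0,0,0,0,5.0],[0,0,0,0,0,0,5.0],[0,0,0,0,0,0,5.0],[0,0,0,0,0,0,5.0],[0,0,0,0,0,0,5.0]]]'
python3 - <<'E'
from h import *
w=manip.snapshot("wrist"); p=manip.read_state()["position"]; save("w2.png",w["frame"]); print(p,manip.read_state()["force"])
print(rim(w,p[:2]+[.001,0],.027,p[2]-.0277+.052,True))
E
```

```text
time: 5.02
position: [0.5583, -0.1149, 0.1321]
time: 5.43
position: [0.6363, 0.0565, 0.1258]
time: 5.85
position: [0.636, 0.0533, 0.1271]
eef_rot: [0.002, 1.0, -0.0, -0.0]
force: [0.1, -0.3, -1.3]
finger_gap: 0.0512
grasp_force: 25.0
[0.6361558  0.05331263 0.12738802] [-0.09719379 -0.4889502  -1.09775065]
(array([0.64141878, 0.05426622]), 313, np.float64(0.7211943728372625))
```

View pics/w2.png

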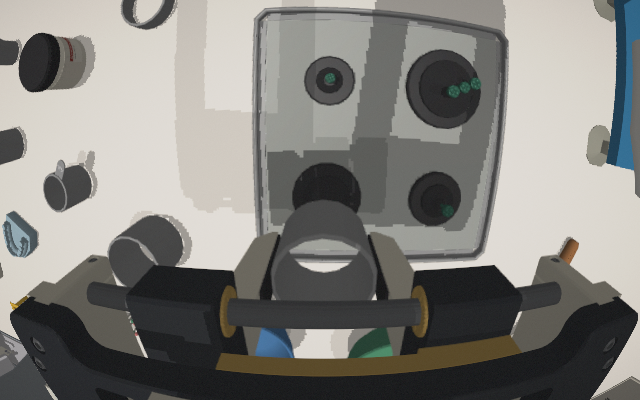

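The ring is held upright over its former: ring mouth at (322,262), former base at (326,190). The far rim is hidden, so I'll check the near rim and cross-check the former bases.

```bash
cat >> h.py <<'E'
def disc(s,c0,D,z,fish=True):
    """ellipse fit of a former base outline: dark blob edges cast on plane z"""
    k=3; g=cv2.cvtColor(np.ascontiguousarray(s["frame"]),cv2.COLOR_RGB2GRAY)
    g=cv2.GaussianBlur(cv2.resize(g,None,fx=k,fy=k,interpolation=cv2.INTER_CUBIC),(0,0),2); e=cv2.Canny(g,15,40)
    v,u=np.nonzero(e); u0=proj(s,[*c0,z],fish); pix=np.c_[u,v]/k-(k-1)/(2*k); pix=pix[np.hypot(*(pix-u0).T)<90]
    P=np.array([onz(s,p,z,fish)[:2] for p in pix]); c=np.array(c0,float)
    for b in (.006,.003,.002,.0015):
        q=P[abs(np.hypot(*(P-c).T)-D/2)<b]
        if len(q)<20: return c,len(q)
        c=least_squares(lambda x:np.hypot(*(q-x).T)-D/2,c,loss="soft_l1",f_scale=.0007).x
    return (c*1000).round(1),len(q)
F={"34":(.5327,.0571,.044),"64":(.5355,.1617,.074),"44":(.640,.1591,.054),"54":(.6377,.0546,.064)}
E
python3 - <<'E'
from h import *
w=manip.snapshot("wrist"); p=manip.read_state()["position"]
for n,(x,y,D) in F.items(): print(n,[disc(w,(x,y),D,z) for z in (.007,.009)])
h=p[2]-.0277+.052
print(p, disc(w,p[:2]+[.001,0],.054,h), disc(w,p[:2]+[.001,0],.049,h))
E
```

```text
34 [(array([533.1,  59.4]), 542), (array([533.2,  59.4]), 542)]
64 [(array([535.8, 164.4]), 854), (array([535.9, 163.6]), 856)]
44 [(array([640.8, 161.6]), 560), (array([640.2, 160.9]), 573)]
54 [(array([638.1,  56.7]), 477), (array([637.8,  56.7]), 477)]
[0.63629173 0.05342057 0.12753206] (array([641.2,  54.2]), 666) (array([638.3,  52.9]), 442)
```

Wrist and top views differ by about 2 mm in y. The finger-centred ring gives the bias: gripped y -114.2 against wrist -115.1 and top -117.4. Both views then put former_54 at y ≈ 57.5. I'll correct and lower, watching the force.

```bash
python3 -m jog '[[[-0.05,0.42,1,0,0,0,5.0],[-0.05,0.42,3,0,0,0,5.0],[-0.05,0.42,5,0,0,0,5.0],[-0.05,0.42,7,0,0,0,5.0],[-0.05,0.42,8.4,0,0,0,5.0]]]'
python3 -m jog '[[[0,0,0,0,0,0,5.0],[0,0,0,0,0,0,5.0],[0,0,0,0,0,0,5.0]]]'
python3 -m jog '[[[0,0,0.1,0,0,0,5.0],[0,0,0.2,0,0,0,5.0],[0,0,0.3,0,0,0,5.0],[0,0,0.4,0,0,0,5.0],[0,0,0.4,0,0,0,5.0]]]'
```

```text
time: 6.37
position: [0.6359, 0.0588, 0.0411]
eef_rot: [0.001, 1.0, 0.0, -0.001]
force: [-1.0, 0.0, 2.4]
finger_gap: 0.0513
grasp_force: 25.0
time: 6.62
position: [0.6373, 0.0589, 0.0441]
eef_rot: [0.001, 1.0, 0.0, 0.0]
force: [-0.1, -0.2, -1.2]
finger_gap: 0.0512
grasp_force: 25.0
time: 7.03
position: [0.6373, 0.0584, 0.04]
eef_rot: [0.001, 1.0, -0.0, 0.0]
force: [-0.2, -3.0, 0.0]
finger_gap: 0.0514
grasp_force: 25.0
```

```bash
python3 -m jog '[[[0.03,-0.08,0,0,0,0,5.0],[0.03,-0.08,0.1,0,0,0,5.0],[0.03,-0.08,0.2,0,0,0,5.0],[0.03,-0.08,0.2,0,0,0,5.0]]]' | sed -n '2p;4p'
for i in 1 2; do :; done; python3 -m jog '[[[0,0,0.1,0,0,0,5.0],[0,0,0.2,0,0,0,5.0],[0,0,0.2,0,0,0,5.0],[0,0,0.2,0,0,0,5.0]]]' | sed -n '2p;4p'
```

```text
position: [0.6368, 0.0582, 0.0379]
force: [-1.5, -0.6, 3.2]
position: [0.6369, 0.0582, 0.0379]
force: [-6.5, -0.4, 14.8]
```

```bash
python3 - <<'E'
from h import *
s=manip.read_state(); print(s["position"],s["force"],s["ft_torque"],s["eef_rot"])
w=manip.snapshot("wrist"); save("w3.png",w["frame"],(220,140,430,300),3.7)
E
```

```text
[0.63685823 0.05820104 0.03785376] [-6.4872174  -0.40799498 14.84893263] [-0.12664495  1.08631438 -0.07212159] [ 5.21098303e-04  9.99999751e-01 -8.47350035e-05  4.68157271e-04]
```

View pics/w3.png

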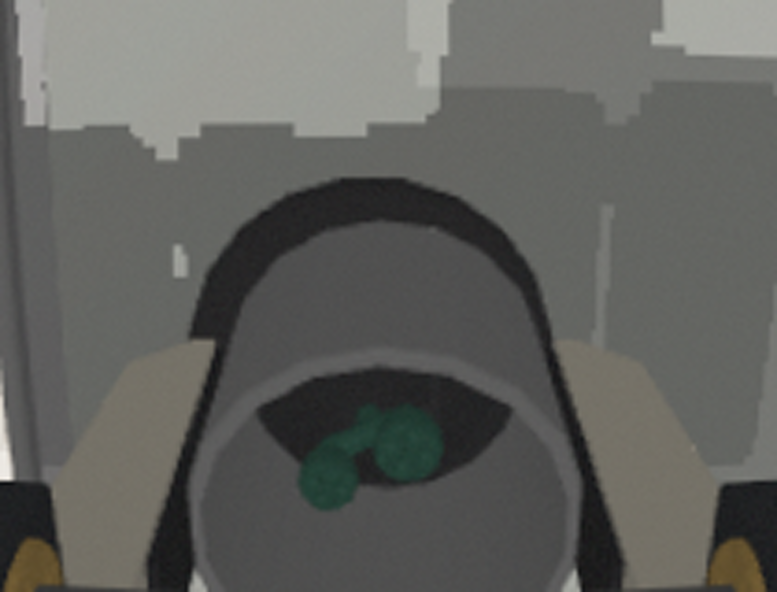

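The ring's near wall is at pixel row ≈200 and the base's front edge at ≈188 (column 323). That ledge is wider than the 5 mm expected for a seated ring, so the ring may be on the boss, offset in +x. I'll measure it.

```bash
python3 - <<'E'
from h import *
w=manip.snapshot("wrist")
for z in (.007,.010): print(z,onz(w,(322.7,188.1),z,True)*1000,onz(w,(322.7,200),z,True)*1000)
E
```

```text
0.007 [606.13264224  58.67796834   7.        ] [613.81247344  58.66624737   7.        ]
0.01 [605.29349066  58.68746585  10.        ] [612.84761936  58.67593672  10.        ]
```

```bash
python3 -m jog '[[[0,0,-0.3,0,0,0,5.0],[0.12,0,-0.4,0,0,0,5.0],[0.25,0,-0.4,0,0,0,5.0],[0.25,-0.05,-0.4,0,0,0,5.0],[0.25,-0.05,-0.3,0,0,0,5.0]]]' | sed -n '2p;4p'
python3 -m jog '[[[0,0,0.1,0,0,0,5.0],[0,0,0.2,0,0,0,5.0],[0,0,0.3,0,0,0,5.0],[0,0,0.3,0,0,0,5.0]]]' | sed -n '2p;4p'
python3 -m jog '[[[0,0,0.1,0,0,0,5.0],[0,0,0.1,0,0,0,5.0],[0,0,0.1,0,0,0,5.0]]]' | sed -n '2p;4p'
```

```text
position: [0.6344, 0.0575, 0.0383]
force: [1.1, -1.2, -0.2]
position: [0.6345, 0.0575, 0.0378]
force: [-4.7, 0.3, 15.4]
position: [0.6345, 0.0575, 0.0378]
force: [-7.2, -1.6, 20.7]
```

It stops at the same height after a 2.5 mm shift, which suggests the base sits on a 3 mm tray floor. I'll confirm with a light lateral test: a seated bore should hit the boss after about 3 mm.

```bash
python3 -m jog '[[[0,0,-0.2,0,0,0,5.0],[0.1,0,-0.25,0,0,0,5.0],[0.3,0,-0.25,0,0,0,5.0],[0.3,0,-0.25,0,0,0,5.0]]]' | sed -n '2p;4p'
python3 -m jog '[[[0.1,0,0,0,0,0,5.0],[0.2,0,0,0,0,0,5.0],[0.3,0,0,0,0,0,5.0],[0.3,0,0,0,0,0,5.0]]]' | sed -n '2p;4p'
python3 - <<'E'
from h import *
w=manip.snapshot("wrist"); save("w4.png",w["frame"],(220,140,430,300),3.7)
E
```

```text
position: [0.6339, 0.0574, 0.038]
force: [5.9, -0.7, 3.5]
position: [0.6334, 0.0573, 0.0382]
force: [11.2, 0.2, -1.2]
```

View pics/w4.png

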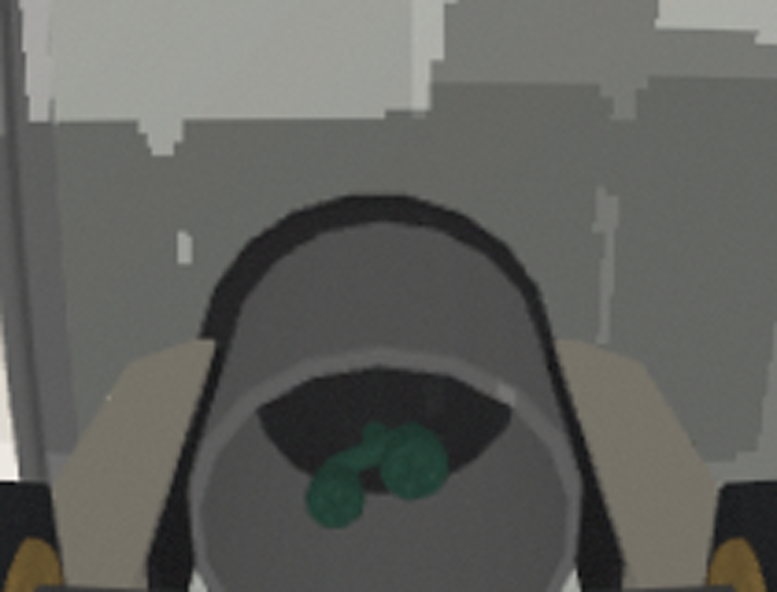

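The lateral move was blocked after about 1 mm at 11 N with almost no vertical load, so the boss is inside the bore and the ring is seated. The dark crescent also includes the base's side wall, which explains its width. So the seated height is the pick height plus 10 mm. I'll re-centre, release and rise.

```bash
python3 -m jog '[[[-0.2,0,0,0,0,0,5.0],[-0.5,0,0,0,0,0,5.0],[-0.65,0,0.05,0,0,0,5.0],[-0.65,0,0.1,0,0,0,5.0],[-0.65,0,0.1,0,0,0,5.0]]]' | sed -n '2p;4p'
python3 -m jog '[[[0,0,0,0,0,0,7.2],[0,0,0,0,0,0,7.2],[0,0,0,0,0,0,7.2],[0,0,0,0,0,0,7.2],[0,0,0,0,0,0,7.2]]]' | sed -n '2p;4,6p'
python3 -m jog '[[[0,0,-2,0,0,0,7.2],[0,0,-5,0,0,0,7.2],[0,0,-8,0,0,0,7.2],[0,0,-11,0,0,0,7.2],[0,0,-11,0,0,0,7.2]]]' | sed -n '2p;4p'
python3 -m jog '[[[0,0,0,0,0,0,9.3],[0,0,0,0,0,0,9.3],[0,0,0,0,0,0,9.3]]]' | sed -n '2p;4p'
python3 - <<'E'
from h import *
w=manip.snapshot("wrist"); t=manip.snapshot("top")
for z in (.062,.066): print(z,rim(w,(.638,.057),.027,z,True))
print(rim(t,(.638,.057),.027,.062,False)); print(manip.read_state()["position"])
for c in ((.688,-.129),(.687,-.133)): print(rim(w,c,.032,.058,True))
E
```

```text
position: [0.6342, 0.0573, 0.0378]
force: [-5.1, -2.0, 17.0]
position: [0.6343, 0.0577, 0.0353]
force: [0.2, 0.3, -0.5]
finger_gap: 0.0713
grasp_force: 0.0
position: [0.6383, 0.0575, 0.1527]
force: [0.9, 0.0, 0.2]
position: [0.6337, 0.0577, 0.1443]
force: [1.4, -0.4, 0.1]
0.062 (array([0.63503356, 0.05832045]), 416, np.float64(0.42085731690446987))
0.066 (array([0.63292737, 0.05851429]), 436, np.float64(0.5625374321426447))
(array([0.64090779, 0.06062406]), 14, 9)
[0.63378259 0.05763069 0.14421487]
(array([ 0.6905448 , -0.12747976]), 129, np.float64(0.26537099386449853))
(array([ 0.6905448 , -0.12747976]), 129, np.float64(0.26537099680692955))
```

ring_54's rim fits at z ≈ 0.062, which means seated. Now ring_64.

```bash
python3 -m jog '[[[-1.1,-3.7,0,0,0,0,9.3],[-2.2,-7.5,0,0,0,0,9.3],[-3.3,-11.2,0,0,0,0,9.3],[-4.4,-15,0,0,0,0,9.3],[-5.5,-18.6,0,0,0,0,9.3]]]' | sed -n '2p;4p'
python3 -m jog '[[[0,0,1,0,0,0,9.3],[0,0,1,0,0,0,9.3],[0,0,1,0,0,0,9.3],[0,0,1,0,0,0,9.3]]]' | sed -n '2p;4p'
python3 - <<'E'
from h import *
w=manip.snapshot("wrist")
print(rim(w,(.689,-.1285),.032,.058,True)); print(manip.read_state()["position"])
E
```

```text
position: [0.6893, -0.1302, 0.1447]
force: [0.4, -0.6, 0.6]
position: [0.6889, -0.1271, 0.1353]
force: [-0.3, 1.0, -0.4]
(array([ 0.6907136 , -0.12917253]), 510, np.float64(0.27574022381418595))
[ 0.68922797 -0.12684604  0.13591518]
```

```bash
python3 -m jog '[[[-0.15,-0.13,3,0,0,0,9.3],[-0.15,-0.13,6,0,0,0,9.3],[-0.15,-0.13,8.5,0,0,0,9.3],[-0.15,-0.13,10.4,0,0,0,9.3],[-0.15,-0.13,10.4,0,0,0,9.3]]]' |sed -n '2p;4p'
python3 -m jog '[[[0,0,0,0,0,0,9.3],[0,0,0,0,0,0,9.3],[0,0,0,0,0,0,6],[0,0,0,0,0,0,6],[0,0,0,0,0,0,6]]]' 30 |sed -n '2p;4p'
python3 -m jog '[[[0,0,0,0,0,0,6],[0,0,0,0,0,0,6],[0,0,0,0,0,0,6],[0,0,0,0,0,0,6],[0,0,0,0,0,0,6]]]'
```

```text
position: [0.688, -0.127, 0.0276]
force: [0.4, 0.7, -0.1]
position: [0.6919, -0.13, 0.0337]
force: [-0.0, -0.6, -0.0]
time: 13.17
position: [0.6913, -0.13, 0.0326]
eef_rot: [0.001, 1.0, -0.0, 0.0]
force: [-0.1, -1.0, 4.0]
finger_gap: 0.0623
grasp_force: 30.0
```

```bash
python3 -m jog '[[[0,0,-2,0,0,0,6],[0,0,-5,0,0,0,6],[0,0,-8,0,0,0,6],[0,0,-10,0,0,0,6],[0,0,-10,0,0,0,6]]]' |sed -n '2p;4p'
python3 -m jog '[[[1.5,2.9,0,0,0,0,6],[3,5.8,0,0,0,0,6],[4.5,8.7,0,0,0,0,6],[6,11.6,0,0,0,0,6],[7.75,14.72,0,0,0,0,6]]]' |sed -n '2p;4p'
python3 -m jog '[[[1.7,3.1,0,0,0,0,6],[3.3,6.2,0,0,0,0,6],[4.9,9.2,0,0,0,0,6],[6.5,12.2,0,0,0,0,6],[7.75,14.72,0,0,0,0,6]]]' |sed -n '2p;4p'
python3 -m jog '[[[0,0,0,0,0,0,6],[0,0,0,0,0,0,6],[0,0,0,0,0,0,6],[0,0,0,0,0,0,6],[0,0,0,0,0,0,6]]]'
python3 - <<'E'
from h import *
w=manip.snapshot("wrist"); save("w5.png",w["frame"]); print(manip.read_state()["position"])
print(disc(w,(.535,.164),.074,.010),disc(w,(.640,.161),.054,.010))
E
```

```text
position: [0.6936, -0.1306, 0.1371]
force: [1.2, 0.1, -1.4]
position: [0.612, 0.0185, 0.1296]
force: [-0.1, -0.0, -1.6]
position: [0.5335, 0.1666, 0.1299]
force: [1.4, 0.9, -1.8]
time: 14.83
position: [0.5369, 0.1637, 0.1315]
eef_rot: [0.001, 1.0, -0.0, -0.0]
force: [0.3, 0.2, -1.8]
finger_gap: 0.0629
grasp_force: 30.0
[0.53688791 0.16371362 0.13163864]
(array([535.3, 164.3]), 593) (array([637.6, 162. ]), 135)
```

View pics/w5.png

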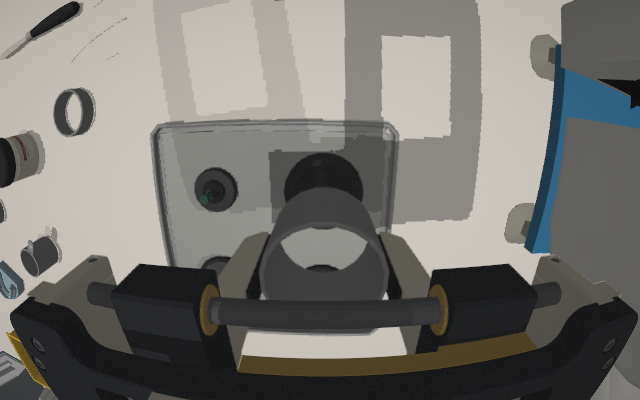

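ring_64 is upright over former_64: ring mouth at (324,250), base at (323,185). The gripper is clear of the machine on the right. Lowering.

```bash
python3 -m jog '[[[0.09,0.08,1,0,0,0,6],[0.09,0.08,3,0,0,0,6],[0.09,0.08,5,0,0,0,6],[0.09,0.08,7,0,0,0,6],[0.09,0.08,8.0,0,0,0,6]]]' |sed -n '2p;4p'
python3 -m jog '[[[0,0,0,0,0,0,6],[0,0,0,0,0,0,6],[0,0,0,0,0,0,6],[0,0,0.1,0,0,0,6],[0,0,0.3,0,0,0,6]]]' |sed -n '2p;4p'
python3 -m jog '[[[0,0,0.1,0,0,0,6],[0,0,0.2,0,0,0,6],[0,0,0.3,0,0,0,6],[0,0,0.3,0,0,0,6]]]' |sed -n '2p;4p'
python3 -m jog '[[[0,0,0.1,0,0,0,6],[0,0,0.2,0,0,0,6],[0,0,0.2,0,0,0,6],[0,0,0.2,0,0,0,6]]]' |sed -n '2p;4p'
```

```text
position: [0.534, 0.1649, 0.0491]
force: [-0.6, 0.6, -1.7]
position: [0.5366, 0.1657, 0.0503]
force: [0.4, -0.0, -1.9]
position: [0.5354, 0.1656, 0.046]
force: [-0.6, 0.1, -1.3]
position: [0.5354, 0.1656, 0.0439]
force: [0.4, -1.0, -1.6]
```

```bash
python3 -m jog '[[[0,-0.05,0.1,0,0,0,6],[0,-0.05,0.2,0,0,0,6],[0,-0.05,0.3,0,0,0,6],[0,-0.05,0.3,0,0,0,6]]]' |sed -n '2p;4p'
```

```text
position: [0.5357, 0.1651, 0.0427]
force: [-4.1, -0.3, 11.1]
```

Seated exactly at the expected height. I'll release it and go to ring_44.

```bash
python3 -m jog '[[[0,0,0,0,0,0,8],[0,0,0,0,0,0,8],[0,0,0,0,0,0,8],[0,0,0,0,0,0,8],[0,0,0,0,0,0,8]]]' | sed -n '2p;4,6p'
python3 -m jog '[[[0,0,-2,0,0,0,8],[0,0,-5,0,0,0,8],[0,0,-8,0,0,0,8],[0,0,-11,0,0,0,8],[0,0,-11.5,0,0,0,8]]]' | sed -n '2p;4p'
python3 -m jog '[[[0,-3.5,0,0,0,0,9.3],[0,-7,0,0,0,0,9.3],[-0.4,-10.5,0,0,0,0,9.3],[-0.6,-14,0,0,0,0,9.3],[-0.8,-17.6,0,0,0,0,9.3]]]' | sed -n '2p;4p'
python3 -m jog '[[[0,-3.5,0,0,0,0,9.3],[0,-7,0,0,0,0,9.3],[-0.4,-10.5,0,0,0,0,9.3],[-0.6,-14,0,0,0,0,9.3],[-0.9,-17.6,0,0,0,0,9.3]]]' | sed -n '2p;4p'
python3 -m jog '[[[0,-3.5,0,0,0,0,9.3],[0,-7,0,0,0,0,9.3],[-0.4,-10.5,0,0,0,0,9.3],[-0.6,-14,0,0,0,0,9.3],[-0.9,-17.7,1,0,0,0,9.3]]]' | sed -n '2p;4p'
python3 -m jog '[[[0,0,1,0,0,0,9.3],[0,0,2,0,0,0,9.3],[0,0,2,0,0,0,9.3],[0,0,2,0,0,0,9.3]]]' | sed -n '2p;4p'
python3 - <<'E'
from h import *
w=manip.snapshot("wrist")
print(rim(w,(.562,-.3645),.022,.046,True)); print(manip.read_state()["position"])
E
```

```text
position: [0.5355, 0.1651, 0.0409]
force: [-0.1, -0.1, 0.2]
finger_gap: 0.0798
grasp_force: 0.0
position: [0.5384, 0.1655, 0.1613]
force: [0.6, 0.3, -0.1]
position: [0.5429, -0.0121, 0.1554]
force: [-0.2, -0.5, -1.6]
position: [0.5515, -0.1883, 0.1553]
force: [0.2, 0.2, 0.5]
position: [0.5613, -0.366, 0.1471]
force: [0.7, 0.3, 0.1]
position: [0.5602, -0.3619, 0.1245]
force: [-0.2, 0.5, 0.6]
(array([ 0.56238088, -0.36756762]), 336, np.float64(0.18434964782842317))
[ 0.56081181 -0.3621446   0.12564387]
```

```bash
python3 -m jog '[[[-0.16,-0.5,2,0,0,0,9.3],[-0.16,-0.5,5,0,0,0,9.3],[-0.16,-0.5,8,0,0,0,9.3],[-0.16,-0.5,9.8,0,0,0,9.3],[-0.16,-0.5,9.8,0,0,0,9.3]]]' |sed -n '2p;4p'
python3 -m jog '[[[0,0,0,0,0,0,9.3],[0,0,0,0,0,0,9.3],[0,0,0,0,0,0,4],[0,0,0,0,0,0,4],[0,0,0,0,0,0,4]]]' 25 |sed -n '2p;4p'
python3 -m jog '[[[0,0,0,0,0,0,4],[0,0,0,0,0,0,4],[0,0,0,0,0,0,4],[0,0,0,0,0,0,4],[0,0,0,0,0,0,4]]]' | sed -n '2p;4,6p'
python3 -m jog '[[[0,0,0,0,0,0,4],[0,0,0,0,0,0,4],[0,0,0,0,0,0,4]]]' | sed -n '2p;4,6p'
```

```text
position: [0.5607, -0.3655, 0.0243]
force: [-0.2, 0.6, -0.8]
position: [0.5632, -0.3694, 0.0297]
force: [-0.6, 0.3, 0.4]
position: [0.5624, -0.3689, 0.028]
force: [-0.2, -0.7, -0.1]
finger_gap: 0.0444
grasp_force: 0.0
position: [0.5624, -0.3689, 0.028]
force: [0.5, -0.3, -0.6]
finger_gap: 0.0428
grasp_force: 25.0
```

```bash
python3 -m jog '[[[0,0,-2,0,0,0,4],[0,0,-5,0,0,0,4],[0,0,-8,0,0,0,4],[0,0,-10.5,0,0,0,4],[0,0,-10.5,0,0,0,4]]]' |sed -n '2p;4p'
python3 -m jog '[[[-0.5,3.5,0,0,0,0,4],[-1,7,0,0,0,0,4],[-1.5,10.5,0,0,0,0,4],[-2,14,0,0,0,0,4],[-2.6,17.7,0,0,0,0,4]]]' |sed -n '2p;4p'
python3 -m jog '[[[-0.5,3.5,0,0,0,0,4],[-1,7,0,0,0,0,4],[-1.5,10.5,0,0,0,0,4],[-2,14,0,0,0,0,4],[-2.6,17.7,0,0,0,0,4]]]' |sed -n '2p;4p'
python3 -m jog '[[[-0.5,3.5,0,0,0,0,4],[-1,7,0,0,0,0,4],[-1.5,10.5,0,0,0,0,4],[-2,14,0,0,0,0,4],[-2.6,17.7,0,0,0,0,4]]]' |sed -n '2p;4p'
python3 -m jog '[[[0,0,0,0,0,0,4],[0,0,0,0,0,0,4],[0,0,0,0,0,0,4],[0,0,0,0,0,0,4],[0,0,0,0,0,0,4]]]'
python3 - <<'E'
from h import *
w=manip.snapshot("wrist"); save("w6.png",w["frame"]); print(manip.read_state()["position"])
print(disc(w,(.640,.162),.054,.010))
E
```

```text
position: [0.565, -0.3711, 0.1393]
force: [1.7, -0.3, 0.6]
position: [0.5878, -0.1905, 0.1316]
force: [0.0, -0.4, -1.2]
position: [0.6141, -0.0134, 0.1316]
force: [0.1, -0.5, -2.2]
position: [0.6403, 0.1634, 0.1315]
force: [0.0, 0.5, -1.2]
time: 22.77
position: [0.641, 0.1603, 0.1327]
eef_rot: [0.002, 1.0, -0.0, -0.0]
force: [-0.4, -0.9, -0.8]
finger_gap: 0.0426
grasp_force: 25.0
[0.64110995 0.16040959 0.132878  ]
(array([640.1, 161.6]), 467)
```

View pics/w6.png

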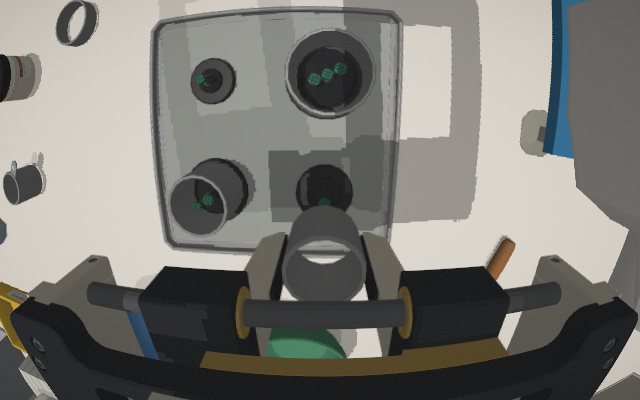

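Rings 64 (330,75) and 54 (205,200) stand seated on their formers. ring_44 is held over former_44 (325,190). Lowering.

```bash
python3 -m jog '[[[0.1,0.16,1,0,0,0,4],[0.1,0.16,3,0,0,0,4],[0.1,0.16,5,0,0,0,4],[0.1,0.16,7,0,0,0,4],[0.1,0.16,8.4,0,0,0,4]]]' |sed -n '2p;4p'
python3 -m jog '[[[0,0,0,0,0,0,4],[0,0,0,0,0,0,4],[0,0,0,0,0,0,4],[0,0,0.1,0,0,0,4],[0,0,0.3,0,0,0,4]]]' |sed -n '2p;4p'
python3 -m jog '[[[0,0,0.1,0,0,0,4],[0,0,0.2,0,0,0,4],[0,0,0.3,0,0,0,4],[0,0,0.3,0,0,0,4]]]' |sed -n '2p;4p'
python3 -m jog '[[[0,0,0.1,0,0,0,4],[0,0,0.2,0,0,0,4],[0,0,0.2,0,0,0,4],[0,0,0.2,0,0,0,4]]]' |sed -n '2p;4p'
```

```text
position: [0.6389, 0.1628, 0.0465]
force: [1.0, -0.5, -1.1]
position: [0.6413, 0.1636, 0.0477]
force: [0.1, -0.6, -1.1]
position: [0.64, 0.1636, 0.0429]
force: [0.4, 0.1, -1.4]
position: [0.6402, 0.1634, 0.041]
force: [0.5, -0.5, -0.6]
```

```bash
python3 -m jog '[[[0,-0.1,0.1,0,0,0,4],[0,-0.1,0.2,0,0,0,4],[0,-0.1,0.3,0,0,0,4],[0,-0.1,0.3,0,0,0,4]]]' |sed -n '2p;4p'
python3 -m jog '[[[0,0,0.1,0,0,0,4],[0,0,0.15,0,0,0,4],[0,0,0.15,0,0,0,4]]]' |sed -n '2p;4p'
```

```text
position: [0.6401, 0.1626, 0.0382]
force: [-0.3, 0.2, 1.0]
position: [0.6402, 0.1626, 0.0381]
force: [-3.9, -1.6, 9.1]
```

Seated. Release, then ring_34.

```bash
python3 -m jog '[[[0,0,0,0,0,0,6.5],[0,0,0,0,0,0,6.5],[0,0,0,0,0,0,6.5],[0,0,0,0,0,0,6.5],[0,0,0,0,0,0,6.5]]]' | sed -n '2p;4,6p'
python3 -m jog '[[[0,0,-2,0,0,0,6.5],[0,0,-5,0,0,0,6.5],[0,0,-8,0,0,0,6.5],[0,0,-11,0,0,0,6.5],[0,0,-12.5,0,0,0,6.5]]]' | sed -n '2p;4p'
python3 -m jog '[[[1.3,-3.5,0,0,0,0,9.3],[2.6,-7,0,0,0,0,9.3],[4,-10.5,0,0,0,0,9.3],[5.4,-14,0,0,0,0,9.3],[6.8,-17.5,0,0,0,0,9.3]]]' | sed -n '2p;4p'
python3 -m jog '[[[1.3,-3.5,0,0,0,0,9.3],[2.6,-7,0,0,0,0,9.3],[4,-10.5,0,0,0,0,9.3],[5.4,-14,0,0,0,0,9.3],[6.8,-17.5,0,0,0,0,9.3]]]' | sed -n '2p;4p'
python3 -m jog '[[[1.3,-3.5,0,0,0,0,9.3],[2.6,-7,0,0,0,0,9.3],[4,-10.5,0,0,0,0,9.3],[5.4,-14,0,0,0,0,9.3],[6.8,-17.5,0,0,0,0,9.3]]]' | sed -n '2p;4p'
python3 -m jog '[[[0,0,2,0,0,0,9.3],[0,0,3,0,0,0,9.3],[0,0,3,0,0,0,9.3],[0,0,3,0,0,0,9.3]]]' | sed -n '2p;4p'
python3 - <<'E'
from h import *
w=manip.snapshot("wrist")
print(rim(w,(.436,-.3635),.017,.040,True)); print(manip.read_state()["position"])
E
```

```text
position: [0.6401, 0.1626, 0.0363]
force: [0.6, -0.3, -0.4]
finger_gap: 0.0644
grasp_force: 0.0
position: [0.6417, 0.1628, 0.1657]
force: [0.0, 0.2, 0.7]
position: [0.571, -0.0135, 0.1615]
force: [-0.1, 0.8, -0.2]
position: [0.5028, -0.1887, 0.1616]
force: [0.4, -0.5, 0.7]
position: [0.4345, -0.3638, 0.1616]
force: [0.6, -0.5, 0.2]
position: [0.4352, -0.3606, 0.1307]
force: [0.8, 0.7, 1.0]
(array([ 0.43517906, -0.36604645]), 248, np.float64(0.1669277291875288))
[ 0.43583765 -0.36089816  0.13151962]
```

```bash
python3 -m jog '[[[0.06,-0.5,2,0,0,0,9.3],[0.06,-0.5,5,0,0,0,9.3],[0.06,-0.5,8,0,0,0,9.3],[0.06,-0.5,10,0,0,0,9.3],[0.06,-0.5,10.6,0,0,0,9.3]]]' |sed -n '2p;4p'
python3 -m jog '[[[0,0,0,0,0,0,9.3],[0,0,0,0,0,0,9.3],[0,0,0,0,0,0,3],[0,0,0,0,0,0,3],[0,0,0,0,0,0,3]]]' 20 |sed -n '2p;4p'
python3 -m jog '[[[0,0,0,0,0,0,3],[0,0,0,0,0,0,3],[0,0,0,0,0,0,3],[0,0,0,0,0,0,3],[0,0,0,0,0,0,3]]]' | sed -n '2p;4,6p'
python3 -m jog '[[[0,0,0,0,0,0,3],[0,0,0,0,0,0,3],[0,0,0,0,0,0,3],[0,0,0,0,0,0,3],[0,0,0,0,0,0,3]]]' | sed -n '2p;4,6p'
```

```text
position: [0.4344, -0.3645, 0.0232]
force: [-1.1, 0.6, -0.1]
position: [0.4356, -0.3679, 0.0271]
force: [-0.5, 0.1, -0.1]
position: [0.4348, -0.3672, 0.0256]
force: [-0.7, -0.4, -0.6]
finger_gap: 0.0441
grasp_force: 0.0
position: [0.4348, -0.3671, 0.0255]
force: [0.3, 0.1, -0.2]
finger_gap: 0.0321
grasp_force: 20.0
```

```bash
python3 -m jog '[[[0,0,-2,0,0,0,3],[0,0,-5,0,0,0,3],[0,0,-8,0,0,0,3],[0,0,-10.5,0,0,0,3],[0,0,-10.5,0,0,0,3]]]' |sed -n '2p;4p'
python3 -m jog '[[[-0.6,2.8,0,0,0,0,3],[-1.3,5.7,0,0,0,0,3],[-2,8.6,0,0,0,0,3],[-2.6,11.4,0,0,0,0,3],[-3.27,14.23,0,0,0,0,3]]]' |sed -n '2p;4p'
python3 -m jog '[[[-0.6,2.8,0,0,0,0,3],[-1.3,5.7,0,0,0,0,3],[-2,8.6,0,0,0,0,3],[-2.6,11.4,0,0,0,0,3],[-3.27,14.23,0,0,0,0,3]]]' |sed -n '2p;4p'
python3 -m jog '[[[-0.6,2.8,0,0,0,0,3],[-1.3,5.7,0,0,0,0,3],[-2,8.6,0,0,0,0,3],[-2.6,11.4,0,0,0,0,3],[-3.27,14.23,0,0,0,0,3]]]' |sed -n '2p;4p'
python3 -m jog '[[[0,0,0,0,0,0,3],[0,0,0,0,0,0,3],[0,0,0,0,0,0,3],[0,0,0,0,0,0,3],[0,0,0,0,0,0,3]]]'
python3 - <<'E'
from h import *
w=manip.snapshot("wrist"); save("w7.png",w["frame"]); print(manip.read_state()["position"])
print(disc(w,(.533,.0597),.044,.010))
E
```

```text
position: [0.437, -0.3697, 0.1361]
force: [1.0, -0.4, -0.5]
position: [0.4673, -0.2234, 0.1298]
force: [0.9, -0.1, -0.2]
position: [0.5002, -0.081, 0.1298]
force: [1.2, 0.4, 0.4]
position: [0.533, 0.0612, 0.1297]
force: [0.7, 0.4, -1.1]
time: 31.12
position: [0.5332, 0.0585, 0.1303]
eef_rot: [0.001, 1.0, -0.0, -0.0]
force: [0.3, 0.2, 0.0]
finger_gap: 0.032
grasp_force: 20.0
[0.53333979 0.05852876 0.13045436]
(array([532.3,  59.2]), 500)
```

View pics/w7.png

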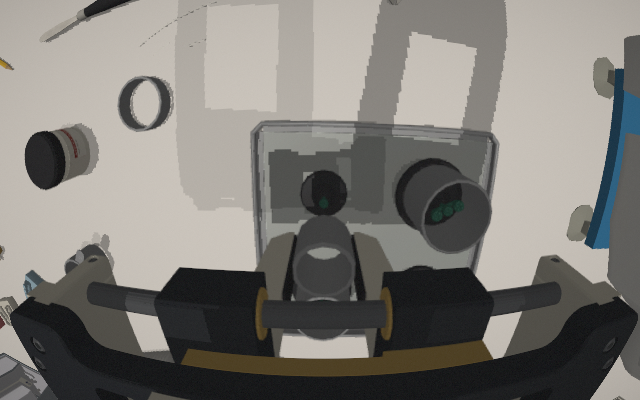

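ring_34 is held over former_34: mouth at (324,268), base at (324,192). Lowering.

```bash
python3 -m jog '[[[0.08,0.1,1,0,0,0,3],[0.08,0.1,3,0,0,0,3],[0.08,0.1,5,0,0,0,3],[0.08,0.1,7,0,0,0,3],[0.08,0.1,8.3,0,0,0,3]]]' |sed -n '2p;4p'
python3 -m jog '[[[0,0,0,0,0,0,3],[0,0,0,0,0,0,3],[0,0,0,0,0,0,3],[0,0,0.1,0,0,0,3],[0,0,0.3,0,0,0,3]]]' |sed -n '2p;4p'
python3 -m jog '[[[0,0,0.1,0,0,0,3],[0,0,0.2,0,0,0,3],[0,0,0.3,0,0,0,3],[0,0,0.3,0,0,0,3]]]' |sed -n '2p;4p'
python3 -m jog '[[[0,0,0.1,0,0,0,3],[0,0,0.2,0,0,0,3],[0,0,0.2,0,0,0,3],[0,0,0.2,0,0,0,3]]]' |sed -n '2p;4p'
```

```text
position: [0.5313, 0.0602, 0.0452]
force: [-0.7, -0.9, -0.7]
position: [0.5337, 0.0605, 0.0457]
force: [0.3, 0.5, -0.8]
position: [0.5326, 0.0607, 0.0415]
force: [0.3, 0.1, -0.6]
position: [0.5326, 0.0606, 0.0395]
force: [-0.3, 0.4, -0.5]
```

```bash
python3 -m jog '[[[0,0,0.1,0,0,0,3],[0,0,0.2,0,0,0,3],[0,0,0.3,0,0,0,3],[0,0,0.3,0,0,0,3]]]' |sed -n '2p;4p'
python3 -m jog '[[[0,0,0.1,0,0,0,3],[0,0,0.2,0,0,0,3],[0,0,0.2,0,0,0,3]]]' |sed -n '2p;4p'
```

```text
position: [0.5325, 0.0606, 0.0363]
force: [-0.5, -0.7, -0.8]
position: [0.5328, 0.0606, 0.0356]
force: [-4.0, -0.2, 8.5]
```

Seated at the expected height. I'll release, rise and inspect.

```bash
python3 -m jog '[[[0,0,0,0,0,0,5.5],[0,0,0,0,0,0,5.5],[0,0,0,0,0,0,5.5],[0,0,0,0,0,0,5.5],[0,0,0,0,0,0,5.5]]]' | sed -n '4,6p'
python3 -m jog '[[[0,0,-2,0,0,0,5.5],[0,0,-5,0,0,0,5.5],[0,0,-8,0,0,0,5.5],[0,0,-12,0,0,0,5.5],[0,0,-16,0,0,0,5.5]]]' | sed -n '2p;4p'
python3 -m jog '[[[4,-4,0,0,0,0,9],[8,-4,0,0,0,0,9],[11,-4,0,0,0,0,9],[11,-4,0,0,0,0,9],[11,-4,0,0,0,0,9]]]' | sed -n '2p;4p'
python3 - <<'E'
from h import *
w=manip.snapshot("wrist"); save("w8.png",w["frame"])
for n,z in (("34",.050),("44",.056),("54",.062),("64",.068)):
    x,y,_=F[n]; print(n,[(lambda r:((r[0]*1000).round(1),r[1],round(r[2],2)))(rim(w,(x,y+.002),RG[n][0],z+d,True)) for d in (0,.004)])
t=manip.snapshot("top"); save("t8.png",t["frame"],(190,135,450,270),3)
E
```

```text
force: [-0.0, 0.4, -0.1]
finger_gap: 0.0548
grasp_force: 0.0
position: [0.5318, 0.0607, 0.1954]
force: [0.6, 0.3, 0.3]
position: [0.4207, 0.0209, 0.1946]
force: [0.9, -0.0, -0.2]
34 [(array([530.9,  61.1]), 124, np.float64(0.31)), (array([528.1,  60.4]), 122, np.float64(0.33))]
44 [(array([637.8, 161.8]), 64, np.float64(0.73)), (array([632.9, 159.9]), 68, np.float64(0.71))]
54 [(array([635.7,  58.3]), 60, np.float64(0.41)), (array([630.5,  57.9]), 59, np.float64(0.33))]
64 [(array([526.6, 164.2]), 53, np.float64(0.68)), (array([552.7, 173.7]), 105, np.float64(0.53))]
```

View pics/w8.png

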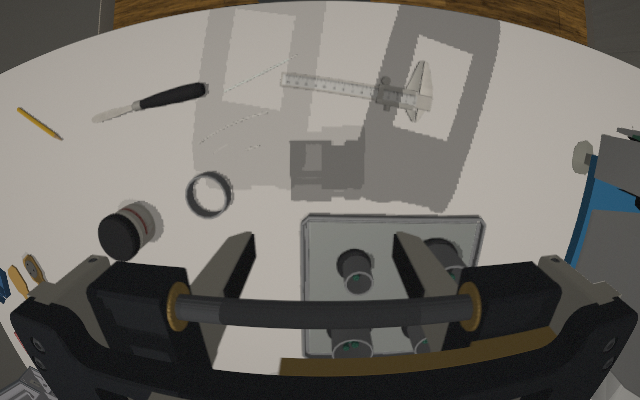

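View pics/t8.png

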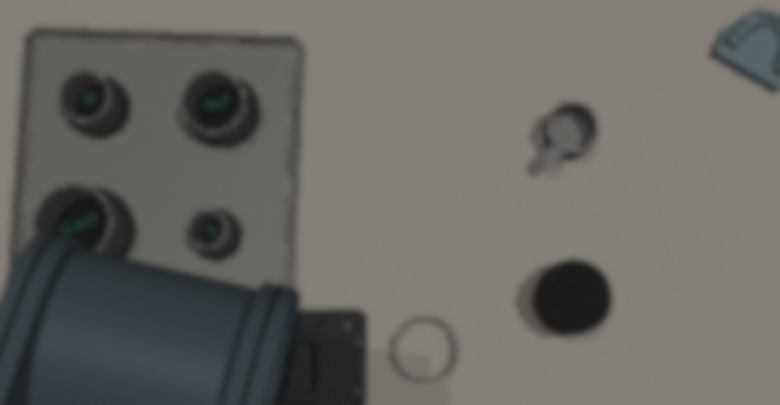

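The top crop shows four rings upright on their matching formers, at (95,105), (220,108), (85,225) and (214,234). The cup (568,130) and spacer (424,348) haven't moved. Handing in.

```bash
python3 -c "
from plant import manip
print(manip.job_done())"
```

```text
the job is handed in; nothing more can be done
None
```

All four casting rings were lowered over the formers they fit and seated flat before release; the spacer ring and measuring cup were left where they stood, and the job is handed in at about 33 s on the robot's clock.

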